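# Feed a tip box along the loader's fence and past its drop catch with a hand pusher

## Robot

A 7-joint arm with a two-finger parallel gripper is mounted at the origin on the work surface; the furniture and walls round the work are solid. World frame = base frame: x ahead of the robot, y to its left, z up, the work surface at z = 0. Lengths are in mm, angles in rad, forces in N, time in s.
With the tool pointing down it reaches from about 400 to 850 mm from the base axis. Payload 6.9 kg.
Tool frame: the origin (TCP) lies at the centre of the arm's flange, where the gripper is bolted on; the fingertips stand 173 mm ahead of it and the grasp point (between the pads) lies 155 mm ahead of it (manip.pinch_z is the distance from the TCP to the grasp point, in mm); z points along the fingers, y is the line along which they close (so a half turn about z gives the same grasp; the last joint's range is limited). The gripper opens to 85 mm and grips with 20 to 120 N. Pads are 22 mm wide; open, the fingers measure 114 mm over their backs; the gripper's body (76 mm by 85 mm) begins 54 mm behind the grasp point. The pads swing forward as they close: fully open they stand 13 mm farther back than shut.
Start: joints at [-1.169, 0.507, -0.238, 1.5, 0.126, 1.149, -0.155], TCP at [182.213, 597.843, 404.675] pointing down, gripper open.
Joint ranges: [-3.08, 3.08], [-0.24, 2.05], [-1.43, 1.35], [0, 2.5], [-1.52, 4.66], [0.17, 1.96], [-2.89, 2.89]. Speed limits (rad/s): [2.39, 2.39, 3.14, 3.14, 3.14, 3.14, 3.14].

## Interface

Orientations are given as a rotation vector (axis times angle).
In Python, from bench import manip, grab_frame, get_calibration, ticket gives the robot as it stands.
- The arm moves only by the tool drive_tool, never from a script. Its argument "increments" is a list that holds one entry, the list of rows, each a list of 7 numbers: the turn, a rotation vector about the world's x, y, z in degrees, then the shift along the world's x, y, z in cm, then the opening, from 0 (shut) to 1 (fully open). In form: [[[rx, ry, rz, tx, ty, tz, claw], ...]]. A call has exactly 5 rows; each row is the pose to reach, as a shift and turn from the pose commanded when the call began; what a row does not reach only later rows make up. A row lasts 1/12 s, in which the tool goes at most 41.7 mm and 7.16 degrees, less where a joint would pass 70% of its speed; a pose out of reach is approached as far as the arm can. A call with a gripper value outside its range is refused whole. The fingers move at their own pace and stop on an object; "grip_force" is the grip in N (left out, the last holds). Time passes only in rows, so rows that repeat a pose let the fingers close, or fill a call up. It gives the time, the measured TCP pose, the force, the opening and the grip force at its end, in the units of the state.
- manip.state(): the state, without advancing time (a new reading comes with each control period).
- grab_frame(name): name is "scene" or "top"; returns the picture (420x560x3 uint8, blue, green, red); there is no depth.
- get_calibration(name): a dict with "intrinsics" (3x3 intrinsics, pixels), "R" (3x3) and "t" (3): a world point X has camera coordinates R X + t. Camera axes: x right, y down, z forward; pixel columns grow to the right and rows downward; lengths in mm; the calibration is good to about 2 mm. A picture is of the moment at which its call begins. get_calibration takes no time and is no camera call.
- ticket.sign_off(): hands the job in; it is judged then, once.
The state is a dict: "t": time; "q": joint angles; "joint_velocities": joint speeds; "joint_efforts": joint torques, N m; "position": TCP position; "orientation": TCP orientation; "wrist_force": force on the tool from outside, world axes, zero at the start; "torque": the same for the moment, N m; "finger_gap": opening from 0.0 (shut) to 1.0 (fully open); "grasp_force": force on a finger pad.
Only numpy, scipy, OpenCV 4.12 (cv2) and the standard library are available. Lean on these libraries where they do the work, as an engineer would, in place of code of your own. Each camera call takes 0.05 s, during which the arm holds its last target. There are 200 camera calls.

## Task

Load the blue tip box into the tip loader with the orange-handled pusher: hold the pusher, press the box flat against the blue fence while it is still before the yellow line, then feed it along the fence, keeping it pressed there from the line onward, under the clear roof until it is fully home against the end stop; the box itself must lift the red catch, which drops behind it. Touch the box with the pusher only, touch the catch with neither gripper nor pusher, keep the box flat on the plate, and leave the other things on the bench alone. Afterwards stand the pusher upright on the bench, off the loader, and let go.

Things in the scene. Friction and masses are not known exactly. Their poses are not given: they have to be found in the camera images.
- loader: Fixed tip-box loader: aluminium base plate 5 mm thick on the bench, blue fence on its far side, covered bay at its right end. Origin on the bench in the corner of fence face (plane x = 0) and end-stop face (y = 0, 70 mm high); z up. Box runs on the -x side and is fed along -y. Plate: x -165 to 18, y -12 to 360 mm. Fence 18 mm thick, 45 mm high over the plate. The +y end and the -x side there are open.
- line_mid (a point): Middle of the yellow line painted across the plate, 8 mm wide, at loader y = 205 mm. Lies on the plate's top, 5 mm over the bench.
- roof_edge (a point): Middle of the lower entrance edge of the bay's clear roof: loader x = -47, y = 174 mm, 107 mm over the plate. The roof (7 mm thick) covers y = 0 to 174 mm. Bay: fence wall at x = 0, clear pane and posts on the near side with inner face at x = -94 mm (outer -106). With the box home, its trailing end is 54 mm inside this edge, so the pusher must lean to reach it.
- catch (a joint): Red drop catch at the bay's entrance: free hinge, no spring, 30 g. 0 = hanging at its rest stop, grows (rad) as its tip is lifted, up to 0.8; about 0.34 when riding on the box's lid. Pin along loader x at y = 182 mm, 105 mm over the plate, on a blue bracket 118 mm over the plate (y 174 to 192). The 60 mm arm points down and along the feed, 50 degrees from vertical.
- catch_tip (a point): Middle of the red catch's rounded tip (radius 4 mm). At rest: loader y = 136 mm, 66 mm over the plate. The arm is 18 mm wide, at loader x = -6 to -25 mm (pin and collar out to -31 mm), so it hangs only over the strip beside the fence. It falls behind the box when the box is within about 5 mm of home.
- tip_box_center (a point): Centre of the loose blue tip box with clear lid (does not open): 83 mm along x (a thin lid lip on -x looks 6 mm wider), 120 along y, 80 high, about 0.16 kg. The point is half-way up, mid footprint. Its flat +x side faces the fence, its -y end leads. Home: loader x = -41.5, y = 60 mm. Starts on the plate before the line, about 2 to 4 cm off the fence, turned up to 0.2 rad.
- pusher_center (a point): Loose hand pusher, 185 mm tall, 0.22 kg, standing upright on the bench: black square rubber foot 44 x 44 mm, 25 mm high; above it an orange square handle 20 x 20 mm up to the top. The point is on its axis, half-way up (92.5 mm over its underside). z runs up the handle; x and y are square to the faces of foot and handle.
- tip_box_blue: The same tip box; origin on its underside, 3 mm to -x of the middle of its footprint.
- pusher: The same pusher; origin at the middle of its underside. Its smooth handle can pivot between two pads that close across the direction of a push; held firmly with the pads closing along the feed direction it stays put.
- serum_green: Bystander: white bottle with green cap, 40 mm across, 70 mm high, loose; origin under its centre.
- bottle_red: Bystander: white bottle with red cap, 52 mm across, 92 mm high, loose; origin under its centre.
- timer: Bystander: small white bench timer, 66 x 62 x 18 mm, loose; origin under its centre.
Things that resemble listed ones, but are neither listed nor needed, are in the scene too. There is more than one size of the pusher; the job needs the middle-sized.

How it is judged (in metres and radians):
On the way, in this order (a step that is already met when the one before it is completed fails the run):
1. the box is pressed flat against the fence, still before the yellow line (x of tip_box_center in the frame of loader above -0.0465 m and angle between the x axis of tip_box_center and the x axis of loader, either way round below 0.06 rad and y of tip_box_center in the frame of loader above 0.255 m), for 0.2 s.
2. the box has lifted the catch and is under it (value of joint catch above 0.2 rad and y of tip_box_center in the frame of loader below 0.19 m), for 0.1 s.
3. the box is home against the end stop and the fence and the catch has dropped behind it (y of tip_box_center in the frame of loader below 0.0645 m and x of tip_box_center in the frame of loader above -0.0465 m and value of joint catch below 0.05 rad), for 0.2 s.
At the end, for the whole second after the job is handed in: The tip box stands flat on the plate, within 4.5 mm of the end stop and 5 mm of the fence and square to it within 0.06 rad; the catch hangs at rest (below 0.05 rad) behind it; the pusher stands upright (within 0.08 rad) on the bench, not touching the loader, released (all of step 3 and angle between the x axis of tip_box_center and the x axis of loader, either way round below 0.06 rad and height (world z) of tip_box_center below 0.05 m and angle between pusher_center's own z axis and vertical below 0.08 rad and height (world z) of pusher_center between 0.088 and 0.0955 m and contact force between pusher and loader below 0.1 N).
It fails at once if once the box's leading end has passed the yellow line, the box comes more than 6 mm off the fence or turns more than 0.08 rad from it (y of tip_box_center in the frame of loader below 0.26 m and (x of tip_box_center in the frame of loader below -0.0475 m or angle between the x axis of tip_box_center and the x axis of loader, either way round above 0.08 rad)).
It fails at once if the gripper or arm touches the tip box (contact force between any of the fingers, the arm and tip_box_blue above 0.5 N).
It fails at once if the gripper, arm or pusher touches the catch (contact force between any of the fingers, the arm, pusher and catch above 0.3 N).
It fails at once if the tip box is tipped or lifted off the plate (angle between tip_box_center's own z axis and vertical above 0.2 rad or height (world z) of tip_box_center above 0.065 m).
It fails at once if a bottle or the timer is moved more than 20 mm (distance of any of serum_green, bottle_red, timer from where it was at the start of the episode above 0.02 m).
It also fails if it takes over 69 s, if anything falls off the work surface, if the arm or the gripper's body presses on something with over 40 N, if the wrist force passes 120 N, or if a joint passes its speed limit or range.

## Working session

There is one attempt and no reset: what is moved stays moved. The work goes in short steps, Python scripts to look and compute and a tool call to move; the robot and the scene stay as the last step left them, time stands still between calls to the robot, and variables do not carry over. Pictures are saved under pics/ and viewed, at most 10 in all, crops included, and the job is handed in when it is done.

Besides the shell and the picture viewer there is one more tool, called after "Call:" as name(argument=value, ...) on one line, values as JSON. drive_tool: Moves the arm, as the interface text tells. Its arguments: {"type":"object","properties":{"increments":{"type":"array","items":{"type":"array","items":{"type":"array","items":{"type":"number"}}}},"grip_force":{"type":"number"}},"required":["increments"]}

```bash
mkdir -p pics && python3 - <<'E'
from bench import manip, grab_frame, get_calibration
import cv2, numpy as np
print(manip.state())
for n in("scene","top"):
    cv2.imwrite(f"pics/{n}0.png",grab_frame(n)); c=get_calibration(n)
    R=np.array(c["R"]);t=np.array(c["t"]);print(n,c["intrinsics"],R.round(3),t,-R.T@t)
E
```

```text
{'t': 0.0, 'q': array([-1.16951079,  0.50833566, -0.23752501,  1.50114097,  0.12570693,
        1.14888533, -0.15481565]), 'joint_velocities': array([-4.44973807e-04, -3.76556152e-04,  1.09044305e-03,  1.12264554e-03,
        9.16128287e-05,  1.52613191e-03, -1.43339803e-03]), 'joint_efforts': array([ 6.99442262e-05, -6.20581698e+01, -2.18665458e+00, -2.49652451e+01,
        1.28078012e-02,  1.17209592e-02,  1.38635087e-05]), 'position': array([182.19542936, 597.65209486, 403.82794884]), 'orientation': array([-4.62885087e-01, -3.10707705e+00,  2.77206054e-03]), 'wrist_force': array([ 0.13538335, -0.17282785,  0.31302069]), 'torque': array([-0.0413642 ,  0.01428369, -0.05169738]), 'grasp_force': 0.0, 'finger_gap': 1.000299799594923}
scene [[387.64868359   0.         281.81981181]
 [  0.         387.64868359 210.14705473]
 [  0.           0.           1.        ]] [[-0.658 -0.753 -0.01 ]
 [-0.444  0.398 -0.803]
 [ 0.609 -0.524 -0.596]] [326.62570931 300.68829938 616.2054111 ] [-27.05949754 449.33811048 611.69433715]
top [[438.95194614   0.         284.16435706]
 [  0.         438.95194614 208.58763971]
 [  0.           0.           1.        ]] [[-0.018 -0.999  0.035]
 [-0.995  0.015 -0.096]
 [ 0.096 -0.037 -0.995]] [  -5.12249822  488.17970629 1037.7230108 ] [ 386.64402963   25.85403983 1079.37605854]
```

View pics/scene0.png

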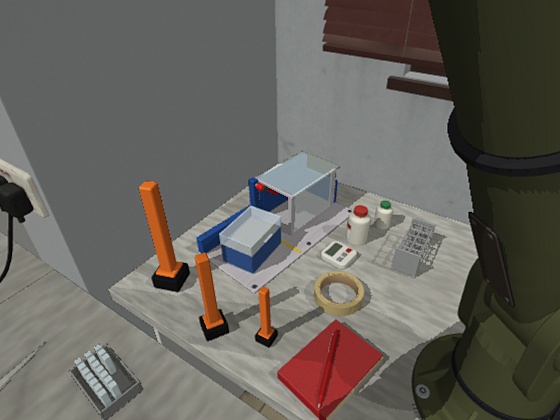

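View pics/top0.png

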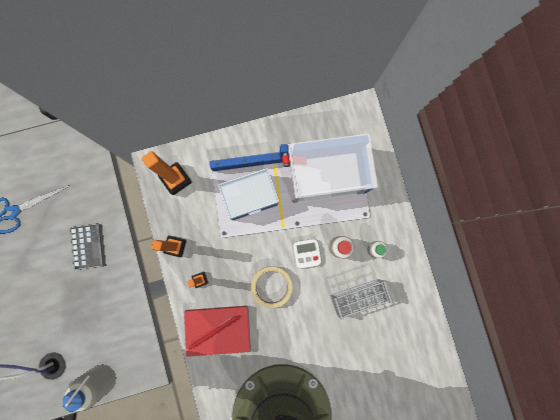

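Top view: the three orange pushers stand at about (168,172) large, (169,246) middle and (199,280) small. The loader is at (215–375, 140–235), with the box at (249,195), the yellow line at (279,200) and the red catch at (287,158). In the scene view the pushers are at (165,235), (208,300) and (265,318). By size I choose the middle one, and I check it with a close crop and measurements.

```bash
cat > h.py <<'E'
import cv2, numpy as np
from bench import manip, grab_frame, get_calibration
def cal(n):
    c=get_calibration(n); return np.array(c["intrinsics"]),np.array(c["R"]),np.array(c["t"])
def ray(n,p,z):
    "pixel(s) -> world points on plane z"
    K,R,t=cal(n); p=np.atleast_2d(np.array(p,float))
    d=(R.T@np.linalg.inv(K)@np.c_[p,np.ones(len(p))].T).T; o=-R.T@t
    return o+d*((z-o[2])/d[:,2])[:,None]
def proj(n,X):
    K,R,t=cal(n); c=(R@np.atleast_2d(X).T+t[:,None]); u=K@c; return (u[:2]/u[2]).T
def tri(p1,p2):
    "two-view point from scene pixel p1 and top pixel p2"
    A=[];b=[]
    for n,p in(("scene",p1),("top",p2)):
        K,R,t=cal(n); d=R.T@np.linalg.inv(K)@[*p,1]; d/=np.linalg.norm(d); M=np.eye(3)-np.outer(d,d); A.append(M); b.append(M@(-R.T@t))
    return np.linalg.lstsq(np.vstack(A),np.hstack(b),rcond=None)[0]
def mask(im,name):
    h=cv2.cvtColor(im,cv2.COLOR_BGR2HSV)
    lo,hi={"orange":((7,170,120),(16,255,255)),"blue":((105,150,50),(125,255,255)),"yellow":((20,120,120),(32,255,255)),"black":((0,0,0),(180,255,45))}[name]
    return cv2.inRange(h,lo,hi)
def blobs(m,amin=15):
    cs,_=cv2.findContours(m,cv2.RETR_EXTERNAL,cv2.CHAIN_APPROX_NONE)
    return sorted([c for c in cs if cv2.contourArea(c)>amin],key=cv2.contourArea,reverse=True)
E
python3 - <<'E'
from h import *
im=cv2.imread("pics/top0.png"); sc=cv2.imread("pics/scene0.png")
cv2.imwrite("pics/crop1.png",cv2.resize(im[120:300,130:390],None,fx=3,fy=3,interpolation=cv2.INTER_CUBIC))
for nm,i in(("top",im),("scene",sc)):
  for col in("orange","blue","yellow"):
    for b in blobs(mask(i,col)):
        r=cv2.minAreaRect(b); print(nm,col,cv2.contourArea(b),cv2.boxPoints(r).round(1).tolist())
E
```

```text
top orange 524.5 [[140.39999389648438, 159.6999969482422], [153.6999969482422, 145.6999969482422], [186.1999969482422, 176.6999969482422], [172.8000030517578, 190.6999969482422]]
top orange 71.0 [[151.1999969482422, 248.6999969482422], [152.6999969482422, 239.60000610351562], [162.3000030517578, 241.1999969482422], [160.8000030517578, 250.3000030517578]]
top orange 63.0 [[165.10000610351562, 250.8000030517578], [168.3000030517578, 237.8000030517578], [181.1999969482422, 241.10000610351562], [178.0, 254.0]]
top orange 33.0 [[192.89999389648438, 276.70001220703125], [201.89999389648438, 273.70001220703125], [204.8000030517578, 282.3999938964844], [195.8000030517578, 285.3999938964844]]
top orange 24.5 [[187.5, 281.5], [193.1999969482422, 279.6000061035156], [194.89999389648438, 284.70001220703125], [189.1999969482422, 286.6000061035156]]
top blue 538.5 [[209.0, 161.89999389648438], [286.0, 143.8000030517578], [289.6000061035156, 159.3000030517578], [212.6999969482422, 177.39999389648438]]
top blue 182.0 [[0.0, 233.0], [0.0, 198.0], [20.0, 198.0], [20.0, 233.0]]
top yellow 76.0 [[272.89
[... 550 characters left out ...]
99938964844], [274.0, 287.20001220703125], [272.79998779296875, 338.20001220703125]]
scene blue 778.5 [[220.1999969482422, 245.5], [279.0, 229.0], [288.29998779296875, 262.1000061035156], [229.5, 278.6000061035156]]
scene blue 542.0 [[238.5, 197.10000610351562], [250.8000030517578, 176.0], [287.8999938964844, 197.5], [275.6000061035156, 218.6999969482422]]
scene blue 474.5 [[192.60000610351562, 239.60000610351562], [243.5, 208.1999969482422], [252.60000610351562, 222.89999389648438], [201.60000610351562, 254.3000030517578]]
scene yellow 38.0 [[280.1000061035156, 241.60000610351562], [281.3999938964844, 239.3000030517578], [300.79998779296875, 250.60000610351562], [299.5, 252.89999389648438]]
```

View pics/crop1.png

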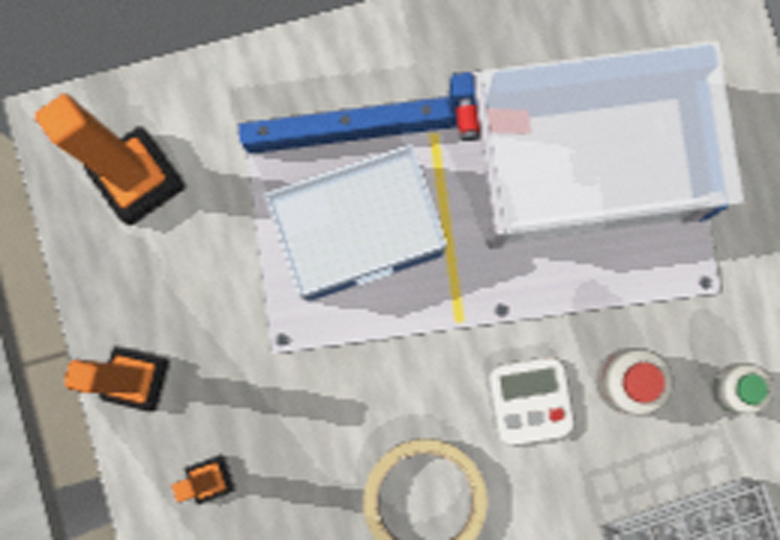

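The close crop confirms three pushers. The middle one has its top at crop (78,377), i.e. top-view (156,246), and its foot at crop (135,378). The loader's near plate corners are at crop (275,352) and (718,292), and the box lid corners are at (265,195), (410,148), (446,247) and (305,297).

```bash
cat > meas.py <<'E'
from h import *
from scipy.optimize import least_squares
f=lambda x,y:(130+x/3,120+y/3)
def pose(P,obs,x0,n="top"):
    P=np.array(P,float);obs=np.array(obs)
    def W(v): c,s=np.cos(v[2]),np.sin(v[2]); return np.c_[v[0]+c*P[:,0]-s*P[:,1],v[1]+s*P[:,0]+c*P[:,1],P[:,2]]
    r=least_squares(lambda v:(proj(n,W(v))-obs).ravel(),x0,x_scale=(10,10,.1)); return r.x,r.fun.reshape(-1,2)
E
python3 - <<'E'
from meas import *
obs=[f(275,352),f(718,292),f(246,150),f(241,124),f(436,134)]
L,e=pose([(-165,360,5),(-165,-12,5),(0,360,50),(18,360,50),(0,205,5)],obs,(650,-100,0)); print("loader",L,e.round(1).tolist())
print("scene check fence top / line",proj("scene",[[L[0]-np.sin(L[2])*y+np.cos(L[2])*x,L[1]+np.cos(L[2])*y+np.sin(L[2])*x,z] for x,y,z in((0,360,50),(18,360,50),(-165,205,5),(-94,174,112))]).round(1).tolist())
B=ray("top",[f(265,195),f(410,148),f(446,247),f(305,297)],85)
c,s=np.cos(L[2]),np.sin(L[2]); Bl=(B[:,:2]-L[:2])@np.array([[c,-s],[s,c]])
print("box corners world",B.round(1).tolist(),"loader",Bl.round(1).tolist(),"centre",Bl.mean(0))
# pusher
print("scale: top face & foot"); 
im=cv2.imread("pics/top0.png");sc=cv2.imread("pics/scene0.png")
for pt,ps in((f(78,377),(202,256)),):print("top tri",tri(ps,pt))
print("foot top(z25) corners",ray("top",[f(112,347),f(168,352)],25).round(1).tolist(),"base",ray("top",[f(157,411),f(168,352),f(102,402)],0).round(1).tolist())
print("handle top at 185",ray("top",[f(78,377)],185),ray("top",[f(68,360),f(92,362),f(89,394),f(64,387)],185).round(1).tolist())
b=[x for x in blobs(mask(sc,"orange"))][1].reshape(-1,2); print(b[b[:,1]<262].tolist())
cv2.imwrite("pics/c2.png",np.hstack([cv2.resize(im[225:265,140:200],(480,320),interpolation=cv2.INTER_CUBIC),cv2.resize(sc[245:345,185:235],(160,320),interpolation=cv2.INTER_CUBIC)]))
E
```

```text
loader [ 6.25723525e+02 -1.97523990e+02  1.19843561e-01] [[-0.2, 1.2], [2.1, 0.6], [-1.3, -1.3], [-0.5, -0.0], [0.1, -0.6]]
scene check fence top / line [[201.6, 239.8], [196.5, 236.3], [303.4, 252.6], [289.0, 196.7]]
box corners world [[538.3, 138.2, 85.0], [573.2, 27.7, 85.0], [496.6, 1.5, 85.0], [460.2, 108.5, 85.0]] loader [[-46.7, 343.8], [-25.2, 229.9], [-104.4, 213.0], [-127.7, 323.6]] centre [-76.01058667 277.56148801]
scale: top face & foot
top tri [400.92471483 251.13458884 186.30121385]
foot top(z25) corners [[427.3, 266.1, 25.0], [422.6, 222.0, 25.0]] base [[375.9, 235.4, 0.0], [423.4, 226.7, 0.0], [384.0, 279.5, 0.0]]
handle top at 185 [[401.39097722 252.11115621 185.        ]] [[412.9, 258.9, 185.0], [411.3, 242.9, 185.0], [389.9, 244.7, 185.0], [394.9, 261.3, 185.0]]
[[202, 253], [201, 254], [200, 254], [199, 254], [198, 255], [197, 255], [196, 255], [195, 256], [195, 257], [195, 258], [195, 259], [196, 260], [196, 261], [208, 261], [208, 260], [208, 259], [207, 258], [207, 257], [206, 256], [206, 255], [206, 254], [205, 253], [204, 253], [203, 253]]
```

View pics/c2.png

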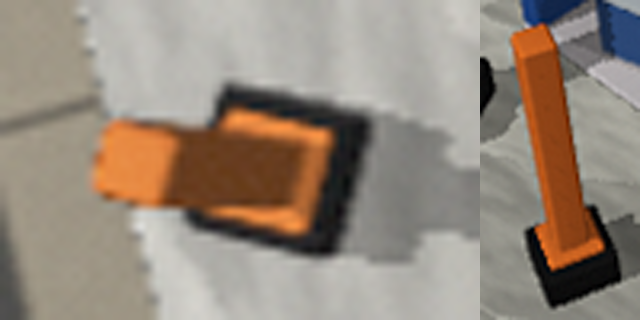

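```bash
python3 - <<'E'
from meas import *
im=cv2.imread("pics/top0.png")
m=mask(im,"yellow"); ys,xs=np.nonzero(m[160:232,265:295]); p=np.c_[xs+265,ys+160]
w=ray("top",p,5)[:,:2]; vx,vy,x0,y0=cv2.fitLine(w.astype(np.float32),cv2.DIST_HUBER,0,.01,.01).ravel(); a=np.arctan2(vy*np.sign(vx),abs(vx)); print("line yaw",a,"pt",x0,y0)
# plate near edge, from crop picks; fence top near edge and far edge
for nm,z,A,B in(("plate near",5,f(275,352),f(718,292)),("fence near top",50,f(246,150),f(455,127)),("fence far top",50,f(241,124),f(450,98)),("roof edge",115,f(478,75),f(497,235))):
    q=ray("top",[A,B],z)[:,:2]; d=q[1]-q[0]; print(nm,q.round(1).tolist(),"ang",np.arctan2(d[0],-d[1]),np.arctan2(-d[1],-d[0]))
g=lambda x,y:(140+x/8,225+y/8)
F=ray("top",[g(222,85),g(370,122),g(338,252),g(190,222)],25)[:,:2]; print("foot",F.round(1).tolist(),F.mean(0))
for i,j in((1,0),(2,3),(2,1),(3,0)): d=F[i]-F[j]; print(np.linalg.norm(d),np.degrees(np.arctan2(d[1],d[0])))
T=ray("top",[g(112,118),g(180,125),g(163,207),g(95,195)],185)[:,:2];print("top",T.round(1).tolist(),T.mean(0))
E
```

```text
line yaw 0.119393505 pt 522.5864 -0.30400917
plate near [[421.8, 139.6], [465.0, -224.1]] ang 0.11830750660461929 1.6891038333995159
fence near top [[579.6, 156.9], [596.2, -8.1]] ang 0.10028283656938872 1.6710791633642854
fence far top [[600.5, 160.8], [619.7, -4.6]] ang 0.1156939191392991 1.6864902459341957
roof edge [[622.2, -23.9], [501.7, -35.6]] ang -1.4736478230026504 0.09714850379224628
foot [[427.3, 265.1], [415.6, 221.4], [377.3, 230.7], [387.0, 274.2]] [401.82703095 247.88498381]
45.25884256582957 -105.01455199173628
44.57894994855799 -102.48132450625477
39.385182271263446 166.36455813430143
41.3778771570398 167.30041343790634
top [[413.3, 256.2], [411.3, 239.2], [390.8, 243.3], [394.1, 260.2]] [402.38414165 249.75148018]
```

Call:
drive_tool(increments=[[[0, 0, 0.7, 2.2, -3.5, 0, 1], [0, 0, 1.4, 4.4, -7, 0, 1], [0, 0, 2.1, 6.6, -10.5, 0, 1], [0, 0, 2.8, 8.8, -14, 0, 1], [0, 0, 3.4, 11, -17.4, 0, 1]]], grip_force=80)

```text
t: 0.52
position: [292.8, 421.8, 404.3]
orientation: [-0.369, -3.12, 0.001]
wrist_force: [0.9, 0.1, 0.4]
finger_gap: 1.004
grasp_force: 0.0
```

Call:
drive_tool(increments=[[[0, 0, 0, 2.2, -3.5, 0, 1], [0, 0, 0, 4.4, -7, 0, 1], [0, 0, 0, 6.6, -10.5, 0, 1], [0, 0, 0, 8.8, -14, 0, 1], [0, 0, 0, 11, -17.5, 0, 1]]])

```text
t: 0.93
position: [402.7, 246.9, 404.6]
orientation: [-0.37, -3.12, 0.0]
wrist_force: [0.6, 0.4, -0.2]
finger_gap: 1.0
grasp_force: 0.0
```

Call:
drive_tool(increments=[[[0, 0, 0, 0, 0, 0, 1], [0, 0, 0, 0, 0, 0, 1], [0, 0, 0, 0, 0, -0.5, 1], [0, 0, 0, 0, 0, -1, 1], [0, 0, 0, 0, 0, -1.5, 1]]])

```text
t: 1.35
position: [401.3, 250.2, 388.9]
orientation: [-0.366, -3.119, -0.0]
wrist_force: [-0.0, -0.8, 1.4]
finger_gap: 0.996
grasp_force: 0.0
```

```bash
python3 - <<'E'
from h import *
from scipy.spatial.transform import Rotation as Ro
s=manip.state(); R=Ro.from_rotvec(s["orientation"]).as_matrix(); print(s["t"],s["position"],R.round(3).tolist(),np.degrees(np.arctan2(R[1,1],R[0,1])))
a=grab_frame("scene");b=grab_frame("top")
cv2.imwrite("pics/g1.png",np.hstack([cv2.resize(a[150:370,120:320],None,fx=2,fy=2),cv2.resize(b[190:300,110:200],None,fx=4,fy=4)]))
E
```

```text
1.35 [401.31894102 250.17835684 388.93265311] [[-0.973, 0.231, -0.001], [0.231, 0.973, 0.0], [0.001, 0.0, -1.0]] 76.61879755151936
```

View pics/g1.png

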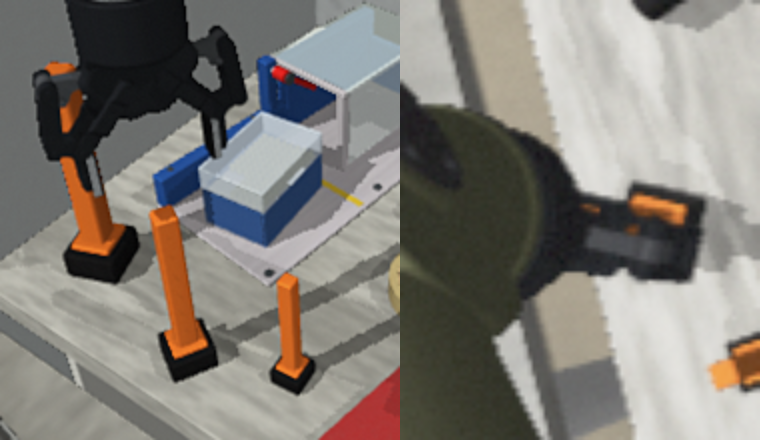

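The open fingers straddle the middle pusher: tips at (95,190) and (217,150), handle top at (163,212). I descend and close.

Call:
drive_tool(increments=[[[0, 0, 0, 0, 0, -2, 1], [0, 0, 0, 0, 0, -4, 1], [0, 0, 0, 0, 0, -6, 1], [0, 0, 0, 0, 0, -7.6, 1], [0, 0, 0, 0, 0, -7.6, 1]]])

```text
t: 1.87
position: [401.1, 249.0, 311.0]
orientation: [-0.368, -3.116, 0.005]
wrist_force: [0.0, -0.6, 0.5]
finger_gap: 1.002
grasp_force: 0.0
```

Call:
drive_tool(increments=[[[0, 0, 0, 0, 0, 0, 0.6], [0, 0, 0, 0, 0, 0, 0.4], [0, 0, 0, 0, 0, 0, 0.1], [0, 0, 0, 0, 0, 0, 0], [0, 0, 0, 0, 0, 0, 0]]], grip_force=80)

```text
t: 2.28
position: [402.3, 249.0, 314.4]
orientation: [0.371, 3.118, 0.001]
wrist_force: [-0.4, -0.2, -0.3]
finger_gap: 0.299
grasp_force: 0.0
```

Call:
drive_tool(increments=[[[0, 0, 0, 0, 0, 0, 0], [0, 0, 0, 0, 0, 0, 0], [0, 0, 0, 0, 0, 0, 0], [0, 0, 0, 0, 0, 0, 0], [0, 0, 0, 0, 0, 0, 0]]], grip_force=110)

```text
t: 2.7
position: [402.6, 249.2, 314.5]
orientation: [0.37, 3.118, 0.003]
wrist_force: [0.8, 0.9, 6.4]
finger_gap: 0.222
grasp_force: 107.5
```

Call:
drive_tool(increments=[[[0, 0, 0, 0, 0, 1, 0], [0, 0, 5, 0, 0, 2.5, 0], [0, 0, 10, 0, -1, 4, 0], [0, 0, 15, 0, -2, 4, 0], [0, 0, 20.3, 0, -4, 4, 0]]])

```text
t: 3.12
position: [402.1, 210.0, 354.3]
orientation: [-0.196, 3.134, 0.002]
wrist_force: [0.1, -0.1, -2.6]
finger_gap: 0.222
grasp_force: 107.6
```

Call:
drive_tool(increments=[[[0, 0, 0, 0, -3, 0, 0], [0, 0, 0, 0.3, -6, 0, 0], [0, 0, 0, 0.6, -9, 0, 0], [0, 0, 0, 1, -12, 0, 0], [0, 0, 0, 1.5, -14.3, 0, 0]]])

```text
t: 3.53
position: [416.5, 63.3, 353.4]
orientation: [0.183, -3.135, 0.002]
wrist_force: [0.5, -0.2, -1.6]
finger_gap: 0.225
grasp_force: 107.5
```

Call:
drive_tool(increments=[[[0, 0, 0, 0, 0, 0, 0], [0, 0, 0, 0, 0, -1, 0], [0, 0, 0, 0, 0, -2, 0], [0, 0, 0, 0, 0, -3, 0], [0, 0, 0, 0, 0, -3, 0]]])

```text
t: 3.95
position: [416.4, 65.8, 322.1]
orientation: [0.185, -3.133, 0.001]
wrist_force: [-0.5, -0.1, -3.0]
finger_gap: 0.22
grasp_force: 107.8
```

```bash
python3 - <<'E'
from h import *
from scipy.spatial.transform import Rotation as Ro
s=manip.state(); R=Ro.from_rotvec(s["orientation"]).as_matrix(); print(s["t"],s["position"],np.degrees(np.arctan2(R[1,1],R[0,1])),s["wrist_force"])
a=grab_frame("scene");b=grab_frame("top")
cv2.imwrite("pics/p1.png",np.hstack([cv2.resize(a[160:320,160:360],None,fx=2,fy=2),cv2.resize(b[130:290,180:380],None,fx=2,fy=2)]))
E
```

```text
3.95 [416.41477225  65.81245859 322.12337976] 96.75378777931537 [-0.54785557 -0.1063538  -2.97480422]
```

View pics/p1.png

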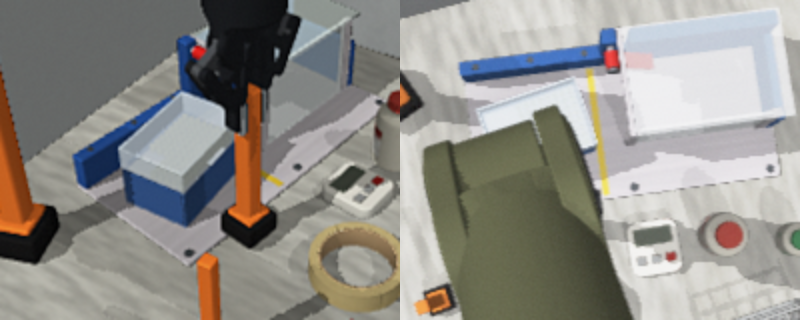

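Scene half: the pusher foot at (248,225) is beside the box's near face, with its lid at (180,135). The other things are untouched. Now I press the box toward the fence along loader +x.

Call:
drive_tool(increments=[[[0, 0, 0, 0.8, 0.1, 0.2, 0], [0, 0, 0, 1.6, 0.2, 0.2, 0], [0, 0, 0, 2.4, 0.3, 0.2, 0], [0, 0, 0, 3.2, 0.4, 0.2, 0], [0, 0, 0, 4, 0.5, 0.2, 0]]])

```text
t: 4.47
position: [458.2, 71.0, 325.8]
orientation: [-0.185, 3.136, 0.0]
wrist_force: [-0.2, -0.2, -1.8]
finger_gap: 0.221
grasp_force: 107.9
```

Call:
drive_tool(increments=[[[0, 0, 0, 0.4, 0.05, 0, 0], [0, 0, 0, 0.8, 0.1, 0, 0], [0, 0, 0, 1.2, 0.15, 0, 0], [0, 0, 0, 1.6, 0.2, 0, 0], [0, 0, 0, 2, 0.25, 0, 0]]])

```text
t: 4.88
position: [477.4, 73.4, 325.6]
orientation: [0.185, -3.136, 0.0]
wrist_force: [-0.4, -0.1, -2.0]
finger_gap: 0.221
grasp_force: 107.9
```

```bash
python3 - <<'E'
from h import *
s=manip.state();print(s["position"],s["wrist_force"],s["torque"])
a=grab_frame("scene");b=grab_frame("top")
cv2.imwrite("pics/p2.png",np.hstack([cv2.resize(a[170:290,180:330],None,fx=3,fy=3),cv2.resize(b[140:260,195:300],None,fx=3,fy=3)]))
E
```

```text
[477.43505882  73.36688856 325.61191952] [-0.42298049 -0.0838103  -1.9548921 ] [0.06421457 0.14366849 0.03120408]
```

View pics/p2.png

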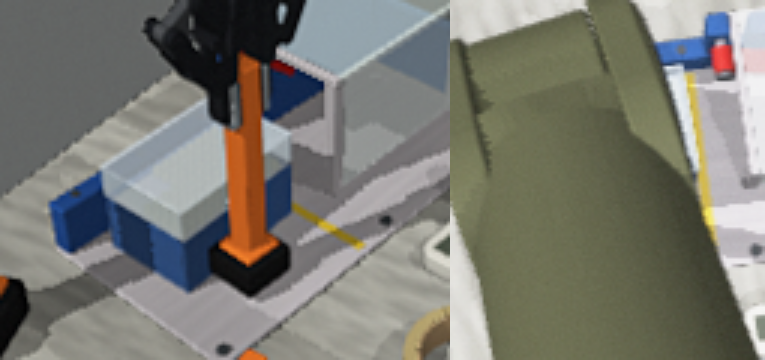

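The foot is against the box's near face at (250,265), and the box is turning toward the fence with about 1 cm left. I continue slowly.

Call:
drive_tool(increments=[[[0, 0, 0, 0.2, 0.02, 0, 0], [0, 0, 0, 0.4, 0.05, 0, 0], [0, 0, 0, 0.6, 0.07, 0, 0], [0, 0, 0, 0.8, 0.1, 0, 0], [0, 0, 0, 1, 0.12, 0, 0]]])

```text
t: 5.4
position: [487.3, 74.6, 325.7]
orientation: [0.185, -3.136, 0.0]
wrist_force: [-1.1, -0.1, -2.0]
finger_gap: 0.219
grasp_force: 107.9
```

Call:
drive_tool(increments=[[[0, 0, 0, 0.1, 0.01, 0, 0], [0, 0, 0, 0.2, 0.02, 0, 0], [0, 0, 0, 0.3, 0.03, 0, 0], [0, 0, 0, 0.4, 0.05, 0, 0], [0, 0, 0, 0.5, 0.06, 0, 0]]])

```text
t: 5.82
position: [491.8, 75.0, 325.5]
orientation: [0.185, -3.135, 0.001]
wrist_force: [-3.0, 0.1, -0.8]
finger_gap: 0.223
grasp_force: 108.0
```

Call:
drive_tool(increments=[[[0, 0, 0, 0.1, 0.01, 0, 0], [0, 0, 0, 0.2, 0.02, 0, 0], [0, 0, 0, 0.3, 0.03, 0, 0], [0, 0, 0, 0.4, 0.05, 0, 0], [0, 0, 0, 0.4, 0.05, 0, 0]]])

```text
t: 6.23
position: [495.0, 75.2, 325.1]
orientation: [0.184, -3.131, 0.002]
wrist_force: [-7.0, -1.3, 0.6]
finger_gap: 0.225
grasp_force: 108.1
```

```bash
python3 - <<'E'
from h import *
s=manip.state();print(s["position"],s["wrist_force"],s["torque"])
a=grab_frame("scene")
cv2.imwrite("pics/p3.png",cv2.resize(a[170:290,180:330],None,fx=4,fy=4,interpolation=cv2.INTER_CUBIC))
E
```

```text
[494.95169359  75.15554575 325.08704966] [-7.01027644 -1.33561383  0.57118631] [-0.57103996  2.02235536  0.05419209]
```

View pics/p3.png

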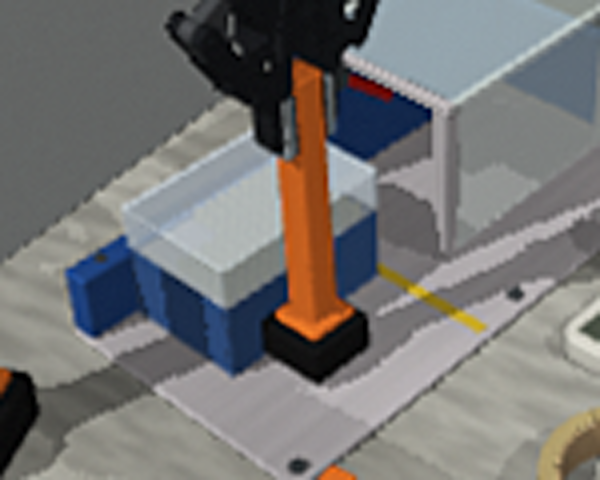

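The box lies flat against the fence. Its near trailing bottom corner is at crop (235,375) and its leading end is just before the yellow line. I back off and measure it.

Call:
drive_tool(increments=[[[0, 0, 0, -1, -0.1, 0, 0], [0, 0, 0, -2.5, -0.3, 0, 0], [0, 0, 0, -4, -0.5, 0, 0], [0, 0, 0, -6, -0.7, 0, 0], [0, 0, 0, -8, -1, 0, 0]]])

```text
t: 6.7
position: [415.8, 65.9, 325.9]
orientation: [-0.185, 3.133, 0.001]
wrist_force: [0.3, 0.4, -2.4]
finger_gap: 0.221
grasp_force: 107.5
```

```bash
cat >> h.py <<'E'
YAW=.119; O=np.array([625.5,-196.5]); E_=np.array([np.cos(YAW),np.sin(YAW)]); N_=np.array([-E_[1],E_[0]])
def lo(w): d=np.atleast_2d(w)[:,:2]-O; return np.c_[d@E_,d@N_]
def wo(x,y): return O+x*E_+y*N_
E
python3 - <<'E'
from h import *
print("trailing near bottom corner (from p3):",lo(ray("scene",[(180+235/4,170+375/4)],5)), "lid-top trailing-near", lo(ray("scene",[(180+222/4,170+307/4-0)],50)))
a=grab_frame("scene");b=grab_frame("top")
print(lo(manip.state()["position"][None]))
cv2.imwrite("pics/p4.png",np.hstack([cv2.resize(a[170:290,190:300],None,fx=3.5,fy=3.5,interpolation=cv2.INTER_CUBIC),cv2.resize(b[135:255,200:310],None,fx=3.5,fy=3.5,interpolation=cv2.INTER_CUBIC)]))
E
```

```text
trailing near bottom corner (from p3): [[-80.72170785 326.53922684]] lid-top trailing-near [[-73.51715107 324.7708334 ]]
[[-179.46337193  285.06262617]]
```

View pics/p4.png

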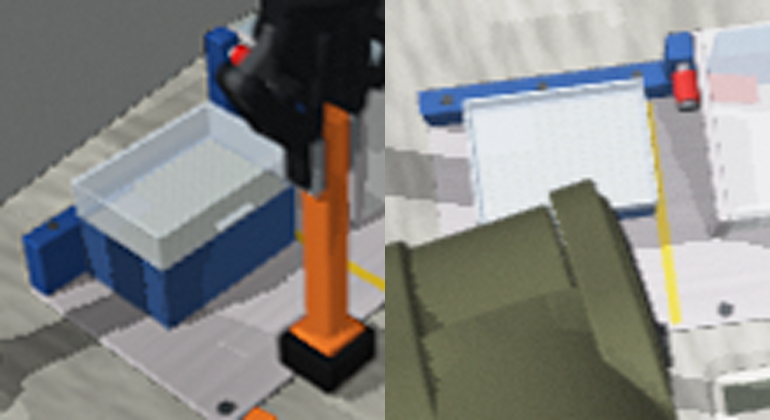

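The lid is square to the fence: far edge at crop (467,100)–(645,80), yellow line clear at (655,110). Before moving to the trailing end I check the clearance to the tall pusher.

```bash
python3 - <<'E'
from h import *
T=tri((150,185),(130+58/3,120+113/3)); print("large top",T,lo(T[None]))
F=ray("top",[(130+x/3,120+y/3) for x,y in((85,178),(140,128),(185,187),(130,222))],25); print("large foot",lo(F).round(0).tolist())
print("lid lead far/near, trail far",lo(ray("top",[(200+260/3.5,135+80/3.5),(200+272/3.5,135+203/3.5),(200+82/3.5,135+100/3.5)],85)).round(1).tolist())
for a,b in(((-179,285),(-179,375)),((-179,375),(-46,375))): print((wo(*b)-wo(*a))/10)
print("unit n",N_)
E
```

```text
large top [567.60609936 249.66968874 240.59950729] [[ -4.51549587 449.88743612]]
large foot [[-4.0, 489.0], [30.0, 441.0], [-22.0, 411.0], [-45.0, 458.0]]
lid lead far/near, trail far [[-1.1, 207.9], [-82.9, 211.1], [0.8, 325.1]]
[-1.06847405  8.93635066]
[13.20594043  1.57896721]
unit n [-0.11871934  0.99292785]
```

Call:
drive_tool(increments=[[[0, 0, 0, -0.2, 1.6, 0, 0], [0, 0, 0, -0.4, 3.2, 0, 0], [0, 0, 0, -0.6, 4.8, 0, 0], [0, 0, 0, -0.8, 6.4, 0, 0], [0, 0, 0, -0.88, 7.35, 0, 0]]])

```text
t: 7.22
position: [407.8, 141.1, 326.2]
orientation: [-0.187, 3.133, 0.003]
wrist_force: [0.4, 0.6, -2.2]
finger_gap: 0.221
grasp_force: 107.8
```

Call:
drive_tool(increments=[[[0, 0, 0, 2.5, 0.3, 0, 0], [0, 0, 0, 5, 0.6, 0, 0], [0, 0, 0, 7.5, 0.9, 0, 0], [0, 0, 0, 10, 1.2, 0, 0], [0, 0, 0, 12.6, 1.5, 0, 0]]])

```text
t: 7.63
position: [535.0, 154.2, 325.8]
orientation: [-0.185, 3.135, 0.0]
wrist_force: [-0.2, 1.4, -1.7]
finger_gap: 0.221
grasp_force: 107.9
```

```bash
python3 - <<'E'
from h import *
from scipy.spatial.transform import Rotation as Ro
s=manip.state(); R=Ro.from_rotvec(s["orientation"]).as_matrix()
print(s["position"],lo(s["position"][None]),s["wrist_force"],np.degrees(np.arctan2(R[1,1],R[0,1])),R[:,2])
a=grab_frame("scene");b=grab_frame("top")
cv2.imwrite("pics/p5.png",np.hstack([cv2.resize(a[150:300,140:310],None,fx=2.4,fy=2.4,interpolation=cv2.INTER_CUBIC),cv2.resize(b[125:275,150:300],None,fx=2.4,fy=2.4,interpolation=cv2.INTER_CUBIC)]))
E
```

```text
[535.00548183 154.17357274 325.79700588] [[-48.22279276 358.93700659]] [-0.1769382   1.43788389 -1.7303684 ] 96.74625177311287 [ 1.40533788e-03  2.62264672e-04 -9.99998978e-01]
```

View pics/p5.png

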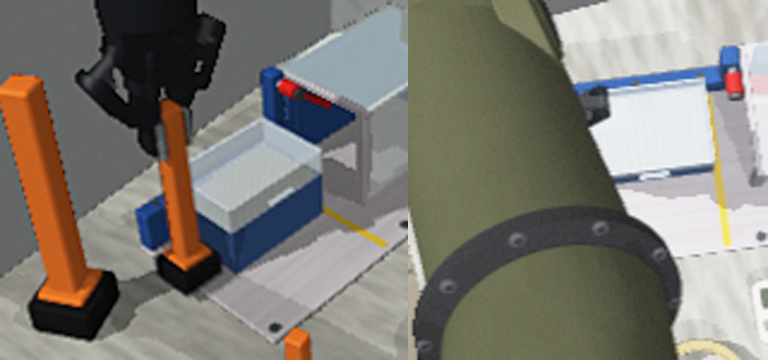

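The pusher foot at (188,268) stands right behind the box's trailing end, clear of the tall pusher at (75,305). All ten picture views are used up, so from here I work by numbers only. I start the feed along the fence with a slight fence-ward bias.

Call:
drive_tool(increments=[[[0, 0, 0, 0.09, -0.6, 0, 0], [0, 0, 0, 0.17, -1.2, 0, 0], [0, 0, 0, 0.26, -1.8, 0, 0], [0, 0, 0, 0.34, -2.4, 0, 0], [0, 0, 0, 0.43, -3, 0, 0]]])

```text
t: 8.15
position: [537.3, 123.2, 325.9]
orientation: [-0.184, 3.136, -0.0]
wrist_force: [-1.2, 0.3, -2.5]
finger_gap: 0.22
grasp_force: 107.9
```

```bash
cat >> h.py <<'E'
def box_lid(tag):
    "blue side of box in scene + state"
    from scipy.spatial.transform import Rotation as Ro
    s=manip.state(); R=Ro.from_rotvec(s["orientation"]).as_matrix()
    g=s["position"]+155*R[:,2]; u=-R[:,2]
    print(tag,"t",round(s["t"],2),"grasp lo",lo(g[None]).round(1).tolist(),"z",g[2].round(1),"tilt",np.degrees(np.arccos(u[2])).round(1),"F lo",(s["wrist_force"][:2]@E_).round(1),(s["wrist_force"][:2]@N_).round(1),s["wrist_force"][2].round(1),"T",s["torque"].round(2),"gap",round(s["finger_gap"],3))
    return s
E
python3 - <<'E'
from h import *
box_lid("a"); b=grab_frame("top"); a=grab_frame("scene")
cv2.imwrite("pics/n6t.png",b);cv2.imwrite("pics/n6s.png",a)
for nm,i in(("top",b),("scene",a)):
  for c in blobs(mask(i,"blue"),30): print(nm,cv2.contourArea(c),cv2.boundingRect(c),cv2.approxPolyDP(c,2,True).reshape(-1,2).tolist())
E
```

```text
a t 8.15 grasp lo [[-49.6, 327.9]] z 170.9 tilt 0.0 F lo -1.2 0.5 -2.5 T [0.27 0.21 0.02] gap 0.22
top 184.5 (0, 198, 21, 36) [[2, 198], [0, 200], [4, 200], [6, 205], [0, 216], [7, 209], [13, 212], [9, 217], [0, 220], [11, 218], [17, 224], [14, 228], [0, 233], [9, 232], [19, 225], [15, 216], [20, 211], [17, 206], [9, 207]]
top 98.0 (246, 145, 42, 15) [[286, 145], [281, 145], [277, 154], [246, 158], [280, 155], [284, 151], [287, 152]]
scene 553.0 (234, 219, 47, 39) [[280, 219], [244, 243], [234, 236], [235, 242], [243, 248], [243, 255], [246, 257], [279, 234]]
scene 400.0 (197, 224, 25, 30) [[219, 224], [205, 232], [205, 236], [202, 234], [197, 237], [202, 253], [221, 242]]
scene 280.5 (249, 178, 39, 27) [[249, 179], [250, 196], [257, 193], [277, 204], [287, 199], [279, 193], [276, 196], [258, 191], [254, 186], [257, 180]]
```

Call:
drive_tool(increments=[[[0, 0, 0, 0.09, -0.6, 0, 0], [0, 0, 0, 0.17, -1.2, 0, 0], [0, 0, 0, 0.26, -1.8, 0, 0], [0, 0, 0, 0.34, -2.4, 0, 0], [0, 0, 0, 0.43, -3, 0, 0]]])

```text
t: 8.67
position: [542.1, 93.5, 325.7]
orientation: [0.185, -3.136, 0.0]
wrist_force: [-1.1, 1.1, -2.0]
finger_gap: 0.216
grasp_force: 107.8
```

```bash
python3 - <<'E'
from h import *
box_lid("b"); a=grab_frame("scene"); print("before",lo(ray("scene",[(246,257.5)],5)))
for c in blobs(mask(a,"blue"),100): print(cv2.contourArea(c),cv2.approxPolyDP(c,1.5,True).reshape(-1,2).tolist())
E
```

```text
b t 8.67 grasp lo [[-48.5, 297.8]] z 170.7 tilt 0.0 F lo -1.0 1.3 -2.0 T [0.54 0.19 0.02] gap 0.216
before [[-78.28494706 302.02251891]]
570.5 [[228, 218], [227, 222], [223, 221], [205, 232], [207, 234], [205, 236], [202, 234], [197, 237], [199, 250], [202, 253], [230, 236]]
520.0 [[287, 214], [254, 237], [244, 231], [244, 236], [252, 242], [252, 249], [255, 251], [286, 229]]
103.0 [[254, 178], [249, 179], [250, 196], [259, 191], [254, 186], [257, 181]]
```

Call:
drive_tool(increments=[[[0, 0, 0, 0.09, -0.6, 0, 0], [0, 0, 0, 0.17, -1.2, 0, 0], [0, 0, 0, 0.26, -1.8, 0, 0], [0, 0, 0, 0.34, -2.4, 0, 0], [0, 0, 0, 0.43, -3, 0, 0]]])

```text
t: 9.13
position: [546.3, 63.4, 325.6]
orientation: [0.185, -3.136, 0.0]
wrist_force: [0.2, 0.5, -2.2]
finger_gap: 0.221
grasp_force: 107.7
```

```bash
cat >> h.py <<'E'
def boxcheck(a):
    "near-face bottom edge of the box in scene -> loader"
    m=mask(a,"blue"); c=max([c for c in blobs(m,150) if c[:,0,0].max()>265],key=lambda c:c[:,0,1].max()).reshape(-1,2)
    p=cv2.approxPolyDP(c.reshape(-1,1,2),1.5,True).reshape(-1,2); print(p.tolist())
    k=p[np.argmax(p[:,1])]; low=np.array([[x,c[c[:,0]==x,1].max()+.5] for x in range(k[0]+3,c[:,0].max()-3)],float)
    q=lo(ray("scene",low,5)); f=np.polyfit(q[:,1],q[:,0],1); print("near corner",lo(ray("scene",[k+.5],5)).round(1),"near side x at mid",np.polyval(f,q[:,1].mean()).round(1),"slope",f[0].round(3),"n",len(q))
def redcheck(a):
    h=cv2.cvtColor(a,cv2.COLOR_BGR2HSV); m=cv2.inRange(h,(0,170,90),(5,255,255))|cv2.inRange(h,(174,170,90),(180,255,255)); m[:160]=0;m[225:]=0;m[:,:235]=0;m[:,335:]=0
    for c in blobs(m,2): print("red",cv2.contourArea(c),cv2.boundingRect(c))
E
python3 - <<'E'
from h import *
redcheck(cv2.imread("pics/scene0.png")); redcheck(cv2.imread("pics/n6s.png")); boxcheck(cv2.imread("pics/n6s.png"))
box_lid("c"); a=grab_frame("scene"); boxcheck(a); redcheck(a)
E
```

```text
red 30.5 (256, 183, 8, 8)
red 10.0 (267, 189, 11, 6)
red 29.5 (256, 183, 8, 8)
red 11.5 (267, 189, 11, 6)
[[280, 219], [244, 243], [234, 236], [235, 242], [243, 248], [243, 255], [246, 257], [279, 234]]
near corner [[-79.1 301.3]] near side x at mid -77.1 slope 0.004 n 28
c t 9.13 grasp lo [[-47.8, 267.5]] z 170.6 tilt 0.0 F lo 0.2 0.5 -2.2 T [ 0.33  0.22 -0.03] gap 0.221
[[287, 214], [264, 230], [253, 224], [254, 230], [261, 235], [261, 242], [263, 244], [287, 228]]
near corner [[-77.2 244.3]] near side x at mid -77.3 slope 0.004 n 18
red 29.5 (256, 183, 8, 8)
```

Call:
drive_tool(increments=[[[0, 0, 0, 0.09, -0.6, 0, 0], [0, 0, 0, 0.17, -1.2, 0, 0], [0, 0, 0, 0.26, -1.8, 0, 0], [0, 0, 0, 0.34, -2.4, 0, 0], [0, 0, 0, 0.43, -3, 0, 0]]])

```text
t: 9.6
position: [550.7, 33.5, 325.7]
orientation: [0.185, -3.136, 0.0]
wrist_force: [-0.9, 1.5, -2.1]
finger_gap: 0.22
grasp_force: 107.8
```

```bash
python3 - <<'E'
from h import *
from scipy.spatial.transform import Rotation as Ro
s=box_lid("d"); a=grab_frame("scene"); boxcheck(a); redcheck(a)
# tilt plan: back off 14 mm along n, lift a little, rotate about loader x by -th with the foot underside centre as pivot
th=32; zu=s["position"][2]-314.5; 
print("foot bottom z",zu)
u0=np.array([0,0,1.]); H=314.5  # TCP over underside along the axis
for k,t in enumerate(np.linspace(th/5,th,5)):
    r=np.radians(t); d=np.r_[H*np.sin(r)*N_,H*np.cos(r)-H]   # axis leans to +n
    print("rotvec deg",(-t*E_).round(2),"shift cm pivot only",(d/10).round(2))
print("back corner drop",22*np.sin(np.radians(th)))
E
```

```text
d t 9.6 grasp lo [[-47.0, 237.2]] z 170.7 tilt 0.0 F lo -0.7 1.6 -2.1 T [ 0.31  0.15 -0.  ] gap 0.22
[[287, 214], [273, 224], [262, 218], [263, 223], [270, 229], [270, 236], [272, 238], [287, 228]]
near corner [[-78.3 214.5]] near side x at mid -77.4 slope 0.006 n 9
red 10.0 (260, 185, 4, 6)
foot bottom z 11.15904595105303
rotvec deg [-6.35 -0.76] shift cm pivot only [-0.42  3.48 -0.2 ]
rotvec deg [-12.71  -1.52] shift cm pivot only [-0.83  6.92 -0.78]
rotvec deg [-19.06  -2.28] shift cm pivot only [-1.23 10.27 -1.75]
rotvec deg [-25.42  -3.04] shift cm pivot only [-1.61 13.49 -3.09]
rotvec deg [-31.77  -3.8 ] shift cm pivot only [-1.98 16.55 -4.78]
back corner drop 11.658223813130508
```

Call:
drive_tool(increments=[[[0, 0, 0, -0.06, 0.5, 0, 0], [0, 0, 0, -0.12, 1, 0.3, 0], [0, 0, 0, -0.18, 1.5, 0.6, 0], [0, 0, 0, -0.18, 1.5, 0.95, 0], [0, 0, 0, -0.18, 1.5, 0.95, 0]]])

```text
t: 10.07
position: [549.0, 50.2, 336.2]
orientation: [-0.188, 3.134, 0.0]
wrist_force: [0.2, -0.3, -2.4]
finger_gap: 0.221
grasp_force: 107.7
```

Call:
drive_tool(increments=[[[-6.35, -0.76, 0, -0.42, 3.48, -0.2, 0], [-12.71, -1.52, 0, -0.83, 6.92, -0.78, 0], [-19.06, -2.28, 0, -1.23, 10.27, -1.75, 0], [-25.42, -3.04, 0, -1.61, 13.49, -3.09, 0], [-31.77, -3.8, 0, -1.98, 16.55, -4.78, 0]]])

```text
t: 10.48
position: [529.1, 217.0, 288.4]
orientation: [-0.175, 2.976, -0.858]
wrist_force: [0.2, -0.7, -3.6]
finger_gap: 0.22
grasp_force: 109.5
```

Call:
drive_tool(increments=[[[0, 0, 0, 0, 0, 0, 0], [0, 0, 0, 0, 0, 0, 0], [0, 0, 0, 0, 0, 0, 0], [0, 0, 0, 0, 0, 0, 0], [0, 0, 0, 0, 0, 0, 0]]])

```text
t: 10.9
position: [529.6, 212.6, 288.2]
orientation: [-0.17, 2.984, -0.854]
wrist_force: [0.0, -0.5, -2.8]
finger_gap: 0.215
grasp_force: 110.1
```

```bash
cat >> h.py <<'E'
def foot():
    "underside centre and front-bottom edge of held pusher, loader frame, assuming rigid grasp"
    from scipy.spatial.transform import Rotation as Ro
    s=manip.state(); R=Ro.from_rotvec(s["orientation"]).as_matrix(); c=s["position"]+314.5*R[:,2]; v=R[:,1]*np.sign(R[:2,1]@N_); p=c-22*v; b=c+22*v
    print("under",lo(c[None]).round(1),c[2].round(1),"front",lo(p[None]).round(1),p[2].round(1),"back z",b[2].round(1),"yaw of pads",np.degrees(np.arctan2(v[1],v[0])).round(2))
E
python3 - <<'E'
from h import *
box_lid("e"); foot(); a=grab_frame("scene"); b=grab_frame("top"); boxcheck(a); redcheck(a); cv2.imwrite("pics/n7.png",a)
# check the held pusher itself: handle direction in scene vs prediction
from scipy.spatial.transform import Rotation as Ro
s=manip.state(); R=Ro.from_rotvec(s["orientation"]).as_matrix()
print("pred handle line s=40,120",proj("scene",[s["position"]+(314.5-k)*R[:,2] for k in(40,120)]).round(1).tolist())
m=mask(a,"orange")
for y in range(215,265,6):
    x=np.nonzero(m[y,225:340])[0]+225; print(y,(x.min(),x.max()) if len(x) else None,end=" ")
E
```

```text
e t 10.9 grasp lo [[-46.7, 335.6]] z 156.7 tilt 32.0 F lo -0.0 -0.5 -2.8 T [0.91 0.12 0.01] gap 0.215
under [[-46.8 251.2]] 21.4 front [[-46.9 232.5]] 33.0 back z 9.7 yaw of pads 96.49
[[237, 213], [246, 222], [250, 221], [273, 237], [287, 227], [287, 214], [272, 223], [248, 209], [243, 209]]
near corner [[-77.6 210.3]] near side x at mid -77.4 slope 0.02 n 8
red 29.5 (256, 183, 8, 8)
pred handle line s=40,120 [[244.3, 228.2], [227.5, 212.8]]
215 (np.int64(225), np.int64(237)) 221 (np.int64(231), np.int64(243)) 227 (np.int64(237), np.int64(253)) 233 (np.int64(239), np.int64(253)) 239 (np.int64(247), np.int64(248)) 245 None 251 None 257 None 263 None
```

Call:
drive_tool(increments=[[[0, 0, 0, 0.08, -0.6, 0, 0], [0, 0, 0, 0.16, -1.2, 0, 0], [0, 0, 0, 0.24, -1.8, 0, 0], [0, 0, 0, 0.32, -2.4, 0, 0], [0, 0, 0, 0.4, -3, 0, 0]]])

```text
t: 11.42
position: [533.1, 183.8, 287.5]
orientation: [-0.175, 2.984, -0.855]
wrist_force: [0.1, 1.9, -1.9]
finger_gap: 0.221
grasp_force: 110.3
```

Call:
drive_tool(increments=[[[0, 0, 0, 0.08, -0.6, 0, 0], [0, 0, 0, 0.16, -1.2, 0, 0], [0, 0, 0, 0.24, -1.8, 0, 0], [0, 0, 0, 0.32, -2.4, 0, 0], [0, 0, 0, 0.4, -3, 0, 0]]])

```text
t: 11.83
position: [537.0, 154.1, 287.3]
orientation: [-0.176, 2.983, -0.855]
wrist_force: [-1.1, 1.0, -2.2]
finger_gap: 0.221
grasp_force: 110.3
```

```bash
cat >> h.py <<'E'
def lid_top(b):
    "bright lid outline cue in the top view: plate/box blue near-face strip"
    for c in blobs(mask(b,"blue"),6):
        if c[:,0,0].min()>205: print("topblue",cv2.contourArea(c),cv2.boundingRect(c))
E
python3 - <<'E'
from h import *
box_lid("f"); foot(); a=grab_frame("scene"); b=grab_frame("top"); redcheck(a); lid_top(b)
for c in blobs(mask(a,"blue"),40): print(cv2.contourArea(c),cv2.approxPolyDP(c,1.5,True).reshape(-1,2).tolist())
E
```

```text
f t 11.83 grasp lo [[-46.2, 276.4]] z 155.9 tilt 32.0 F lo -1.0 1.1 -2.2 T [ 1.23  0.3  -0.06] gap 0.221
under [[-46.3 191.9]] 20.6 front [[-46.3 173.3]] 32.3 back z 8.9 yaw of pads 96.75
red 29.5 (256, 183, 8, 8)
topblue 264.5 (246, 145, 42, 21)
topblue 40.0 (228, 158, 16, 6)
962.0 [[256, 218], [248, 210], [241, 210], [228, 218], [227, 222], [223, 221], [205, 232], [207, 234], [205, 236], [202, 234], [197, 237], [199, 250], [204, 253]]
326.0 [[249, 179], [251, 196], [264, 210], [280, 219], [281, 222], [278, 226], [284, 229], [287, 228], [287, 214], [284, 216], [261, 204], [257, 199], [259, 191], [254, 186], [257, 180], [254, 178]]
```

Call:
drive_tool(increments=[[[0, 0, 0, 0.08, -0.6, 0, 0], [0, 0, 0, 0.16, -1.2, 0, 0], [0, 0, 0, 0.24, -1.8, 0, 0], [0, 0, 0, 0.32, -2.4, 0, 0], [0, 0, 0, 0.4, -3, 0, 0]]])

```text
t: 12.35
position: [541.1, 123.9, 287.4]
orientation: [-0.176, 2.983, -0.856]
wrist_force: [0.3, 1.1, -2.9]
finger_gap: 0.217
grasp_force: 110.2
```

Call:
drive_tool(increments=[[[0, 0, 0, 0.05, -0.4, 0, 0], [0, 0, 0, 0.1, -0.8, 0, 0], [0, 0, 0, 0.16, -1.1, 0, 0], [0, 0, 0, 0.19, -1.4, 0, 0], [0, 0, 0, 0.23, -1.7, 0, 0]]])

```text
t: 12.77
position: [543.3, 107.6, 287.4]
orientation: [-0.176, 2.983, -0.855]
wrist_force: [-1.2, 0.6, -2.2]
finger_gap: 0.219
grasp_force: 110.2
```

```bash
python3 - <<'E'
from h import *
box_lid("g"); foot(); a=grab_frame("scene"); b=grab_frame("top"); redcheck(a); cv2.imwrite("pics/n8s.png",a); cv2.imwrite("pics/n8t.png",b)
E
```

```text
g t 12.77 grasp lo [[-45.5, 229.6]] z 155.9 tilt 32.0 F lo -1.1 0.7 -2.2 T [ 1.16  0.22 -0.09] gap 0.219
under [[-45.5 145.1]] 20.6 front [[-45.5 126.4]] 32.3 back z 9.0 yaw of pads 96.75
```

Call:
drive_tool(increments=[[[0, 0, 0, 0.01, -0.1, 0, 0], [0, 0, 0, 0.02, -0.2, 0, 0], [0, 0, 0, 0.04, -0.3, 0, 0], [0, 0, 0, 0.05, -0.4, 0, 0], [0, 0, 0, 0.06, -0.5, 0, 0]]])

```text
t: 13.28
position: [543.9, 102.6, 287.4]
orientation: [-0.176, 2.983, -0.855]
wrist_force: [-0.5, -0.0, -3.1]
finger_gap: 0.218
grasp_force: 110.2
```

Call:
drive_tool(increments=[[[0, 0, 0, 0.01, -0.1, 0, 0], [0, 0, 0, 0.02, -0.2, 0, 0], [0, 0, 0, 0.03, -0.3, 0, 0], [0, 0, 0, 0.03, -0.3, 0, 0], [0, 0, 0, 0.03, -0.3, 0, 0]]])

```text
t: 13.7
position: [544.2, 100.0, 287.4]
orientation: [-0.177, 2.983, -0.854]
wrist_force: [-1.2, 2.8, -1.0]
finger_gap: 0.217
grasp_force: 110.5
```

```bash
python3 - <<'E'
from h import *
box_lid("h"); foot(); a=grab_frame("scene"); redcheck(a)
E
```

```text
h t 13.7 grasp lo [[-45.5, 222.1]] z 155.9 tilt 32.0 F lo -0.8 2.9 -1.0 T [ 1.61  0.24 -0.05] gap 0.217
under [[-45.4 137.6]] 20.5 front [[-45.4 119. ]] 32.2 back z 8.9 yaw of pads 96.76
red 6.5 (273, 191, 5, 4)
```

Call:
drive_tool(increments=[[[0, 0, 0, 0.01, -0.1, 0, 0], [0, 0, 0, 0.02, -0.2, 0, 0], [0, 0, 0, 0.03, -0.3, 0, 0], [0, 0, 0, 0.03, -0.3, 0, 0], [0, 0, 0, 0.03, -0.3, 0, 0]]])

```text
t: 14.17
position: [544.4, 98.7, 287.5]
orientation: [-0.179, 2.983, -0.849]
wrist_force: [-2.8, 8.0, 1.7]
finger_gap: 0.216
grasp_force: 111.1
```

```bash
python3 - <<'E'
from h import *
box_lid("i"); foot(); a=grab_frame("scene"); redcheck(a)
E
```

```text
i t 14.17 grasp lo [[-45.1, 221.1]] z 155.7 tilt 31.8 F lo -1.8 8.3 1.7 T [ 2.76  0.73 -0.24] gap 0.216
under [[-44.7 137.1]] 20.2 front [[-44.7 118.4]] 31.8 back z 8.6 yaw of pads 96.82
red 5.5 (273, 191, 5, 4)
```

Call:
drive_tool(increments=[[[0, 0, 0, -0.12, 1, 0, 0], [0, 0, 0, -0.24, 2, 0, 0], [0, 0, 0, -0.42, 3.5, 0, 0], [0, 0, 0, -0.59, 5, 0, 0], [0, 0, 0, -0.77, 6.5, 0, 0]]])

```text
t: 14.63
position: [536.6, 163.5, 287.2]
orientation: [-0.177, 2.983, -0.855]
wrist_force: [-0.3, -0.3, -1.9]
finger_gap: 0.22
grasp_force: 110.2
```

Call:
drive_tool(increments=[[[0, 0, 0, -0.18, 1.5, 0, 0], [0, 0, 0, -0.36, 3, 0, 0], [0, 0, 0, -0.48, 4, 0, 0], [0, 0, 0, -0.6, 5, 0, 0], [0, 0, 0, -0.66, 5.5, 0, 0]]])

```text
t: 15.05
position: [529.9, 218.5, 287.2]
orientation: [-0.178, 2.983, -0.854]
wrist_force: [0.5, -0.1, -2.0]
finger_gap: 0.218
grasp_force: 110.1
```

Call:
drive_tool(increments=[[[6.35, 0.76, 0, 0.37, -3.06, 1.69, 0], [12.71, 1.52, 0, 0.75, -6.28, 3.03, 0], [19.06, 2.28, 0, 1.15, -9.63, 4.0, 0], [25.42, 3.04, 0, 1.56, -13.07, 4.58, 0], [31.77, 3.8, 0, 1.98, -16.55, 4.78, 0]]])

```text
t: 15.47
position: [550.1, 49.5, 336.9]
orientation: [-0.185, 3.132, 0.006]
wrist_force: [-0.4, -0.4, -3.2]
finger_gap: 0.223
grasp_force: 110.6
```

```bash
python3 - <<'E'
from h import *
box_lid("j"); foot(); a=grab_frame("scene"); redcheck(a); b=grab_frame("top"); cv2.imwrite("pics/n9t.png",b)
print("small pusher foot world",ray("top",[(199.5,280)],20),"large foot", wo(-10,450))
print("delta cm to bench out (-180,257):",((wo(-180,257)-manip.state()["position"][:2])/10).round(2))
E
```

```text
j t 15.47 grasp lo [[-45.1, 253.7]] z 181.9 tilt 0.3 F lo -0.5 -0.3 -3.2 T [ 0.08  0.14 -0.04] gap 0.223
under [[-44.4 254.3]] 22.4 front [[-44.5 232.3]] 22.3 back z 22.4 yaw of pads 96.77
red 30.5 (256, 183, 8, 8)
red 12.5 (267, 189, 11, 6)
small pusher foot world [[321.10989661 190.83979586  20.        ]] large foot [562.14701895 249.13033985]
delta cm to bench out (-180,257): [-13.48   0.1 ]
```

Call:
drive_tool(increments=[[[0, 0, 0, -2.7, -0.3, 0, 0], [0, 0, 0, -5.4, -0.6, 0, 0], [0, 0, 0, -8.1, -0.9, 0, 0], [0, 0, 0, -10.8, -1.3, 0, 0], [0, 0, 0, -13.4, -1.6, 0, 0]]])

```text
t: 15.98
position: [414.2, 34.6, 335.0]
orientation: [0.184, -3.135, 0.003]
wrist_force: [0.4, -0.8, -1.4]
finger_gap: 0.219
grasp_force: 110.7
```

```bash
python3 - <<'E'
from h import *
box_lid("k"); a=grab_frame("scene"); b=grab_frame("top"); redcheck(a); cv2.imwrite("pics/n10t.png",b);cv2.imwrite("pics/n10s.png",a)
t0=cv2.imread("pics/top0.png"); s0=cv2.imread("pics/scene0.png")
def prof(n,i0,i1,x,z,ys):
    P=proj(n,[[*wo(x,y),z] for y in ys]).astype(np.float32); r=lambda i:cv2.remap(i,P[:,:1],P[:,1:],cv2.INTER_LINEAR).reshape(-1,3).astype(int)
    return np.abs(r(i0)-r(i1)).sum(1)
ys=np.arange(90,160,3)
for x in(-30,-50,-70): print("top",x,dict(zip(ys.tolist(),prof("top",t0,b,x,85,ys).tolist())))
ys=np.arange(-9,160,6)
for z in(15,30): print("scene near face z",z,dict(zip(ys.tolist(),prof("scene",s0,a,-81,z,ys).tolist())))
st=manip.state()["position"]; print("to put spot (402,249):",((np.array([402,249.])-st[:2])/10).round(2),st[2]-314.5)
E
```

```text
k t 15.98 grasp lo [[-182.6, 254.3]] z 180.0 tilt 0.1 F lo 0.4 -0.8 -1.4 T [ 0.05  0.   -0.01] gap 0.219
red 29.5 (256, 183, 8, 8)
red 6.0 (267, 189, 5, 4)
top -30 {90: 76, 93: 74, 96: 75, 99: 73, 102: 74, 105: 73, 108: 73, 111: 74, 114: 73, 117: 71, 120: 68, 123: 12, 126: 15, 129: 7, 132: 31, 135: 41, 138: 35, 141: 36, 144: 34, 147: 37, 150: 33, 153: 34, 156: 31, 159: 30}
top -50 {90: 73, 93: 74, 96: 71, 99: 66, 102: 70, 105: 66, 108: 67, 111: 46, 114: 37, 117: 37, 120: 32, 123: 16, 126: 47, 129: 13, 132: 25, 135: 31, 138: 31, 141: 31, 144: 31, 147: 32, 150: 30, 153: 29, 156: 32, 159: 30}
top -70 {90: 59, 93: 63, 96: 73, 99: 67, 102: 65, 105: 43, 108: 38, 111: 40, 114: 35, 117: 40, 120: 27, 123: 18, 126: 42, 129: 12, 132: 25, 135: 31, 138: 32, 141: 34, 144: 32, 147: 31, 150: 32, 153: 31, 156: 32, 159: 52}
scene near face z 15 {-9: 16, -3: 16, 3: 21, 9: 17, 15: 26, 21: 39, 27: 37, 33: 35, 39: 38, 45: 36, 51: 38, 57: 35, 63: 38, 69: 36, 75: 38, 81: 34, 87: 56, 93: 99, 99: 95, 105: 110, 111: 156, 117: 213, 123: 207, 129: 213, 135: 209, 141: 181, 147: 174, 153: 160, 159: 137}
scene near face z 30 {-9: 17, -3: 19, 3: 17, 9: 19, 15: 25, 21: 20, 27: 14, 33: 34, 39: 37, 45: 36, 51: 35, 57: 36, 63: 34, 69: 34, 75: 34, 81: 36, 87: 35, 93: 35, 99: 44, 105: 61, 111: 127, 117: 203, 123: 200, 129: 203, 135: 185, 141: 158, 147: 175, 153: 198, 159: 76}
to put spot (402,249): [-0.97 21.47] 20.364489072588242
```

Call:
drive_tool(increments=[[[0, 0, 0, -0.3, 3.6, 0, 0], [0, 0, 0, -0.6, 7.2, 0, 0], [0, 0, 0, -0.9, 10.8, 0, 0], [0, 0, 0, -1.2, 14.4, 0, 0], [0, 0, 0, -1.4, 18, 0, 0]]])

```text
t: 16.5
position: [401.7, 216.8, 335.3]
orientation: [-0.184, 3.136, -0.003]
wrist_force: [0.6, -0.7, -1.2]
finger_gap: 0.217
grasp_force: 110.8
```

Call:
drive_tool(increments=[[[0, 0, 0, 0, 0, 0, 0], [0, 0, 0, 0, 0, -0.5, 0], [0, 0, 0, 0, 0, -1, 0], [0, 0, 0, 0, 0, -1.5, 0], [0, 0, 0, 0, 0, -1.8, 0]]])

```text
t: 16.92
position: [402.1, 213.7, 316.2]
orientation: [0.181, -3.135, 0.003]
wrist_force: [0.4, -0.2, -2.7]
finger_gap: 0.218
grasp_force: 110.9
```

Call:
drive_tool(increments=[[[0, 0, 0, 0, 0, -0.1, 0], [0, 0, 0, 0, 0, -0.2, 0], [0, 0, 0, 0, 0, -0.3, 0], [0, 0, 0, 0, 0, -0.35, 0], [0, 0, 0, 0, 0, -0.35, 0]]])

```text
t: 17.33
position: [402.1, 214.8, 314.5]
orientation: [-0.184, 3.135, -0.0]
wrist_force: [-2.6, -0.6, 6.9]
finger_gap: 0.221
grasp_force: 112.4
```

```bash
python3 - <<'E'
from h import *
box_lid("l"); foot(); print(manip.state()["position"])
E
```

```text
l t 17.33 grasp lo [[-172.9, 434.8]] z 159.5 tilt 0.0 F lo -2.7 -0.3 6.9 T [-0.65  0.57 -0.05] gap 0.221
under [[-172.8  434.8]] 0.0 front [[-172.8  412.8]] 0.1 back z 0.0 yaw of pads 96.7
[402.09856355 214.77151146 314.54392055]
```

Call:
drive_tool(increments=[[[0, 0, 0, 0, 0, 0, 0], [0, 0, 0, 0, 0, 0, 0], [0, 0, 0, 0, 0, 0, 0.25], [0, 0, 0, 0, 0, 0, 0.35], [0, 0, 0, 0, 0, 0, 0.5]]], grip_force=20)

```text
t: 17.75
position: [402.2, 215.1, 313.9]
orientation: [-0.184, 3.136, 0.0]
wrist_force: [-0.7, -0.5, 0.4]
finger_gap: 0.475
grasp_force: 0.0
```

Call:
drive_tool(increments=[[[0, 0, 0, 0, 0, 0, 0.7], [0, 0, 0, 0, 0, 0, 0.9], [0, 0, 0, 0, 0, 0, 1], [0, 0, 0, 0, 0, 0, 1], [0, 0, 0, 0, 0, 0, 1]]])

```text
t: 18.17
position: [402.0, 215.2, 313.6]
orientation: [0.185, -3.136, 0.0]
wrist_force: [-0.5, -0.4, 0.7]
finger_gap: 1.004
grasp_force: 0.0
```

Call:
drive_tool(increments=[[[0, 0, 0, 0, 0, 1, 1], [0, 0, 0, 0, 0, 3, 1], [0, 0, 0, 0, 0, 5, 1], [0, 0, 0, 0, 0, 8, 1], [0, 0, 0, 0, 0, 11, 1]]])

```text
t: 18.58
position: [401.7, 215.0, 424.5]
orientation: [0.185, -3.135, 0.001]
wrist_force: [1.0, 1.4, 0.1]
finger_gap: 1.0
grasp_force: 0.0
```

Call:
drive_tool(increments=[[[0, 0, 0, -1, 3, 0, 1], [0, 0, 0, -3, 6, 0, 1], [0, 0, 0, -5, 9, 0, 1], [0, 0, 0, -7, 12, 0, 1], [0, 0, 0, -8, 15, 0, 1]]])

```text
t: 19.0
position: [319.5, 366.4, 424.0]
orientation: [0.187, -3.136, -0.0]
wrist_force: [1.2, -0.0, 0.3]
finger_gap: 1.0
grasp_force: 0.0
```

```bash
python3 - <<'E'
from h import *
box_lid("m"); a=grab_frame("scene"); b=grab_frame("top"); redcheck(a)
c=(402.1,214.8)
print("expected top-of-handle px",proj("scene",[[*c,185]]),proj("scene",[[*c,30]]),proj("top",[[*c,185]]))
for nm,i in(("scene",a),("top",b)):
  for k in blobs(mask(i,"orange"),20): print(nm,cv2.contourArea(k),cv2.boundingRect(k))
# bystanders/bay: compare with start
for n,i,f0 in(("top",b,"top0"),("scene",a,"scene0")):
    d=cv2.absdiff(i,cv2.imread(f"pics/{f0}.png")).max(2)>60
    print(n,"changed in bystander area",d[235:270,290:400].sum() if n=="top" else d[195:270,325:440].sum())
boxtop=b
t0=cv2.imread("pics/top0.png")
ys=np.arange(105,141,2)
for x in(-15,-30,-60):
    P=proj("top",[[*wo(x,y),85] for y in ys]).astype(np.float32); r=lambda i:cv2.remap(i,P[:,:1],P[:,1:],cv2.INTER_LINEAR).reshape(-1,3).astype(int)
    print(x,np.abs(r(t0)-r(b)).sum(1).tolist())
E
```

```text
m t 19.0 grasp lo [[-237.1, 595.3]] z 269.0 tilt 0.0 F lo 1.2 -0.2 0.3 T [-0.01 -0.02 -0.05] gap 1.0
red 30.5 (256, 183, 8, 8)
red 14.5 (267, 189, 11, 6)
expected top-of-handle px [[220.25440065 246.03155326]] [[228.82759587 307.54847234]] [[174.70961016 244.98706879]]
scene 956.0 (214, 243, 27, 76)
scene 459.0 (258, 287, 16, 52)
scene 419.0 (154, 239, 24, 39)
top 146.0 (142, 152, 17, 16)
top 121.0 (163, 166, 22, 23)
top 63.5 (171, 242, 9, 9)
top 62.5 (183, 239, 13, 15)
top 35.5 (194, 275, 11, 11)
top 24.5 (188, 280, 7, 7)
top changed in bystander area 0
scene changed in bystander area 1
-15 [52, 52, 52, 52, 55, 53, 58, 62, 28, 23, 59, 64, 28, 3, 9, 13, 12, 13]
-30 [51, 51, 52, 51, 50, 53, 48, 54, 25, 26, 61, 57, 39, 4, 5, 11, 6, 3]
-60 [44, 48, 35, 21, 17, 17, 13, 20, 33, 67, 81, 75, 52, 7, 2, 6, 6, 6]
```

The catch shows exactly its rest-state pixels, the pusher stands upright where predicted, the bystanders haven't moved, and the box's trailing edge is at about y = 121 mm. I'm handing in.

```bash
python3 -c "
from bench import ticket
print(ticket.sign_off())"
```

```text
the job is handed in; nothing more can be done
None
```

I fed the tip box home along the fence, the red catch dropped behind it, the pusher stands released and upright on the bench, and I handed the job in; sign-off returned no verdict.

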